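Power up the optical test line in the safe order

TASK

Power up the optical test line by pressing, lightly with the fingertips, the green power key on top of three boxes until each key stays fully down: first the blue battery pack, then the grey attenuator, and last the black laser box with the yellow label. Leave the key on the small black transceiver box with the white label up, and do not lift, tip or shift any of the boxes or disturb the other things on the bench. Finish with the hand clear.

Things in the scene. Friction and masses are not known exactly. Their poses are not given: they have to be found in the camera images.
- battery_box: blue battery pack with a white label, 69 x 120 mm, 38 mm high, about 0.42 kg. Loose, standing flat on the bench. Origin: centre of its underside; z up, y along its 120 mm side. Starts turned at most 0.3 rad from world axes.
- attenuator_box: light grey step attenuator, 71 x 105 mm, 44 mm high, about 0.39 kg. Loose, standing flat on the bench. Origin: centre of its underside; z up, y along its 105 mm side. Starts turned at most 0.3 rad from world axes.
- laser_module: black laser box with a yellow label on top, 53 x 130 mm, 40 mm high, about 0.28 kg. Loose, standing flat on the bench. Origin: centre of its underside; z up, y along its 130 mm side. Starts turned at most 0.3 rad from world axes.
- transceiver_box: small black transceiver box with a white label, 65 x 72 mm, 30 mm high, about 0.14 kg; stays off. Loose, standing flat on the bench. Origin: centre of its underside; z up, y along its 72 mm side. Starts turned at most 0.3 rad from world axes.
- battery_key_top (a point): top of the battery pack's key. The key: a round green cap, 20 mm across, upright on the box's top in a flat black 31 mm bezel 3.5 mm high. The point is the centre of the cap's top face, which stands 20 mm above the box's top (so at z = 58 mm) while up and 12 mm above it when fully down and let go. It lies on the box's own y axis 30 mm to +y of its centre.
- attenuator_key_top (a point): top of the attenuator's key. The key: a round green cap, 20 mm across, upright on the box's top in a flat black 31 mm bezel 3.5 mm high. The point is the centre of the cap's top face, which stands 20 mm above the box's top (so at z = 64 mm) while up and 12 mm above it when fully down and let go. It lies on the box's own y axis 25 mm to +y of its centre.
- laser_key_top (a point): top of the laser box's key. The key: a round green cap, 20 mm across, upright on the box's top in a flat black 31 mm bezel 3.5 mm high. The point is the centre of the cap's top face, which stands 20 mm above the box's top (so at z = 60 mm) while up and 12 mm above it when fully down and let go. It lies on the box's own y axis 35 mm to +y of its centre.
- transceiver_key_top (a point): top of the transceiver box's key, not to be pressed. The key: a round green cap, 20 mm across, upright on the box's top in a flat black 31 mm bezel 3.5 mm high. The point is the centre of the cap's top face, which stands 20 mm above the box's top (so at z = 50 mm) while up and 12 mm above it when fully down and let go. It lies on the box's own y axis at its centre.
- battery_key (a joint): latching travel of the green key on the battery pack (m): 0 = up (off, start), 0.008 = fully down, on past 0.0055; stays where pushed. The cap rides on it on a spring (1.3 N/mm, 7 mm of give): a push sinks the cap about 2 mm, then at 2.5 N the key slides 8 mm, then the cap gives 5 mm more as the force rises to 9 N, then it is rigid. Let go, only the cap's give springs back.
- attenuator_key (a joint): latching travel of the green key on the attenuator (m): 0 = up (off, start), 0.008 = fully down, on past 0.0055; stays where pushed. The cap rides on it on a spring (1.3 N/mm, 7 mm of give): a push sinks the cap about 2 mm, then at 2.5 N the key slides 8 mm, then the cap gives 5 mm more as the force rises to 9 N, then it is rigid. Let go, only the cap's give springs back.
- laser_key (a joint): latching travel of the green key on the laser box (m): 0 = up (off, start), 0.008 = fully down, on past 0.0055; stays where pushed. The cap rides on it on a spring (1.3 N/mm, 7 mm of give): a push sinks the cap about 2 mm, then at 2.5 N the key slides 8 mm, then the cap gives 5 mm more as the force rises to 9 N, then it is rigid. Let go, only the cap's give springs back.
- transceiver_key (a joint): latching travel of the green key on the transceiver box (must stay up) (m): 0 = up (off, start), 0.008 = fully down, on past 0.0055; stays where pushed. The cap rides on it on a spring (1.3 N/mm, 7 mm of give): a push sinks the cap about 2 mm, then at 2.5 N the key slides 8 mm, then the cap gives 5 mm more as the force rises to 9 N, then it is rigid. Let go, only the cap's give springs back.
- sensor_puck: white rounded sensor puck, 34 x 62 x 14 mm, loose bystander at the back of the work; origin at the centre of its underside
- brass_adapter: brass-coloured coax adapter standing on end, 16 mm across, 28 mm high, loose bystander at the back of the work; origin at the centre of its underside
- the_hand_meter: yellow and black hand multimeter on its back, 149 x 67 x 46 mm, loose bystander behind the work; origin at the centre of its underside
Mind the look-alikes: they are no part of the job. Leave any orange look-alike of the attenuator_box alone. What is shaped like the battery_box but red is not meant.

How it is judged:
By the outcome, as a careful person would: the job done as asked, in the order asked, and still so for the second after the job is handed in, with the robot touching nothing.
It also fails if it takes over 53 s, if anything falls off the work surface, if the arm or the gripper's body presses on something with over 40 N, if the wrist force passes 120 N, or if a joint passes its speed limit or range.

ROBOT

A 6-joint arm with a two-finger parallel gripper is mounted at the origin on a cart in front of the work surface, level with it; the furniture and walls round the work are solid. World frame = base frame: x ahead of the robot, y to its left, z up, the work surface at z = 0. Lengths are in m, angles in rad, forces in N, time in s.
With the tool pointing down it reaches from about 0.35 to 0.925 m from the base axis. Payload 6.4 kg.
Tool frame: the origin (TCP) lies midway between the tips of the shut fingers; the grasp point (between the pads) lies bot.grasp_offset behind it (bot.grasp_offset is the distance from the TCP to the grasp point, in m); z points along the fingers, y is the line along which they close (so a half turn about z gives the same grasp; the last joint's range is limited). The gripper opens to 94 mm and grips with 3 to 60 N. Pads are 16 mm wide; open, the fingers measure 119 mm over their backs; the gripper's body (75 mm by 177 mm) begins 78 mm behind the grasp point.
Start: joints at [1.029, 0.245, 1.558, -0, 1.339, -0.174], TCP at [0.234, 0.607, 0.178] pointing down, gripper open.
Joint ranges: [-3.13, 3.13], [-1.02, 2.26], [0.13, 2.54], [-0.95, 4.09], [0.21, 2.88], [-2.74, 2.74]. Speed limits (rad/s): [2.57, 2.57, 3.14, 3.14, 3.14, 3.14].

INTERFACE

Orientations are given as a unit quaternion [x, y, z, w].
In Python, from bench import get_state, imaging, job_done, bot gives the robot as it stands.
- The arm moves only by the tool play_rows, never from a script. Its arguments are lists of equal length, an entry for each row: "gripper": the opening, from 0 (shut) to 1 (fully open); "travel": the shift along the tool's x, y, z each as a share of 50 cm, from -1 to 1, a list of three; "delta_rot": the turn, a rotation vector about the tool's x, y, z each as a share of 30 degrees, from -1 to 1, a list of three. A call has exactly 8 rows; each row is the pose to reach, as a shift and turn from the pose commanded when the call began, along the tool's axes at that moment; what a row does not reach only later rows make up. A row lasts 1/10 s, in which the tool goes at most 50 mm and 8.59 degrees, less where a joint would pass 70% of its speed; a pose out of reach is approached as far as the arm can. A call with a number of a shift or a turn outside -1 to 1 is refused whole. A call with a gripper value outside its range is refused whole. The fingers move at their own pace and stop on an object; "force" is the grip in N (left out, the last holds). Time passes only in rows, so rows that repeat a pose let the fingers close, or fill a call up. It gives the time, the measured TCP pose, the force, the opening and the grip force at its end, in the units of the state.
- get_state(): the state, without advancing time (a new reading comes with each control period).
- imaging.capture(name): name is "scene" or "top"; returns the picture (384x512x3 uint8, blue, green, red); there is no depth.
- imaging.calibration(name): a dict with "mtx" (3x3 intrinsics, pixels), "R" (3x3) and "t" (3): a world point X has camera coordinates R X + t. Camera axes: x right, y down, z forward; pixel columns grow to the right and rows downward; lengths in m; the calibration is good to about 2 mm. A picture is of the moment at which its call begins. calibration takes no time and is no camera call.
- job_done(): hands the job in; it is judged then, once.
The state is a dict: "time": time; "q": joint angles; "joint_vel": joint speeds; "joint_efforts": joint torques, N m; "tool_pos": TCP position; "ee_rot": TCP orientation; "force": force on the tool from outside, world axes, zero at the start; "moment": the same for the moment, N m; "width": finger opening in m; "grasp_force": force on a finger pad.
Only numpy, scipy, OpenCV 4.12 (cv2) and the standard library are available. Lean on these libraries where they do the work, as an engineer would, in place of code of your own. Each camera call takes 0.05 s, during which the arm holds its last target. There are 200 camera calls.

## Working session

There is one attempt and no reset: what is moved stays moved. The work goes in short steps, Python scripts to look and compute and a tool call to move; the robot and the scene stay as the last step left them, time stands still between calls to the robot, and variables do not carry over. Pictures are saved under pics/ and viewed, at most 13 in all, crops included, and the job is handed in when it is done.

Besides the shell and the picture viewer there is one more tool, called after "Call:" as name(argument=value, ...), one argument or row to a line, values as JSON. play_rows: Moves the arm, as the interface text tells. Its arguments: {"type":"object","properties":{"gripper":{"type":"array","items":{"type":"number"}},"travel":{"type":"array","items":{"type":"array","items":{"type":"number"}}},"delta_rot":{"type":"array","items":{"type":"array","items":{"type":"number"}}},"force":{"type":"number"}},"required":["gripper","travel","delta_rot"]}

```bash
mkdir -p pics; python3 - <<'E'
from bench import get_state, imaging, bot
import cv2,numpy as np
for n in("scene","top"):
    im=imaging.capture(n);cv2.imwrite(f"pics/{n}0.png",im)
    c=imaging.calibration(n);print(n,c)
s=get_state();print(s,bot.grasp_offset)
E
```

```text
scene {'mtx': array([[495.78755847,   0.        , 254.79920459],
       [  0.        , 495.78755847, 190.63732198],
       [  0.        ,   0.        ,   1.        ]]), 'R': array([[ 0.74826941, -0.66338958, -0.00267538],
       [-0.29139694, -0.32505247, -0.89968256],
       [ 0.5959704 ,  0.67398454, -0.43653651]]), 't': array([-0.4002768 ,  0.23994175,  0.95274318])}
top {'mtx': array([[391.14207061,   0.        , 259.93282727],
       [  0.        , 391.14207061, 195.78720834],
       [  0.        ,   0.        ,   1.        ]]), 'R': array([[-2.00823978e-02, -9.99798313e-01,  1.74239230e-04],
       [-9.86947796e-01,  1.97964242e-02, -1.59819114e-01],
       [ 1.59783431e-01, -3.38151604e-03, -9.87146301e-01]]), 't': array([0.01928137, 0.57644654, 1.21615562])}
{'time': 0.1, 'q': array([ 1.02888469e+00,  2.45735522e-01,  1.55885482e+00, -5.89931660e-06,
        1.33869339e+00, -1.74068910e-01]), 'joint_vel': array([ 0.00161642, -0.00276704, -0.0015033 ,  0.00085905,  0.00062105,
        0.00076872]), 'joint_efforts': array([ 2.01559901e-04, -4.16920352e+01, -3.15521657e+01,  6.86592702e-02,
        3.10599839e-02, -5.33810999e-05]), 'tool_pos': array([0.23342033, 0.60603033, 0.17678121]), 'ee_rot': array([ 1.82885463e-01,  9.83133863e-01, -7.92942613e-04, -2.93583606e-04]), 'force': array([-0.42556283,  0.32611311, -0.52568989]), 'moment': array([-0.02517479, -0.02982787,  0.03052218]), 'grasp_force': 0.0, 'width': 0.09388226219308451} 0.0188
```

View pics/scene0.png

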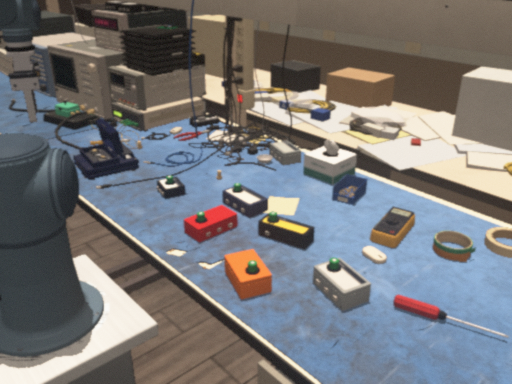

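View pics/top0.png

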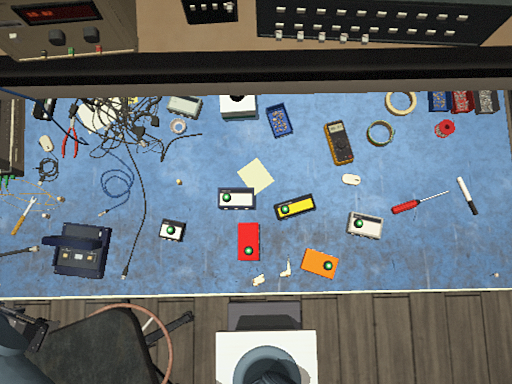

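Top view: battery key at (227,197), laser (285,209), attenuator (365,224), transceiver (171,230). The red decoy is at (248,251) and the orange one at (328,266). The scene view shows the same layout.

```bash
cat > h.py <<'E'
import cv2,numpy as np
from bench import imaging
def greens(im):
    h=cv2.cvtColor(im,cv2.COLOR_BGR2HSV)
    m=cv2.inRange(h,(45,90,30),(85,255,255))
    n,l,s,c=cv2.connectedComponentsWithStats(m)
    return [(c[i],s[i]) for i in range(1,n) if s[i,4]>=12]
def ray(n,px,z):
    c=imaging.calibration(n)
    d=c["R"].T@np.linalg.inv(c["mtx"])@np.array([*px,1]);o=-c["R"].T@c["t"]
    return o+d*(z-o[2])/d[2]
def proj(n,X):
    c=imaging.calibration(n);p=c["mtx"]@(c["R"]@X+c["t"]);return p[:2]/p[2]
E
python3 - <<'E'
from h import *
t=cv2.imread("pics/top0.png");s=cv2.imread("pics/scene0.png")
for n,px,z in(("bat",(227,197),.058),("las",(285,209),.06),("att",(365,224),.064),("trx",(171,230),.05)):
    for cam,im in(("top",t),("scene",s)):
        e=px if cam=="top" else proj("scene",X)
        c,st=min(greens(im),key=lambda g:np.hypot(*(g[0]-e)))
        X=ray(cam,c,z-.006)
        print(n,cam,c.round(1),st,X.round(4))
a=cv2.resize(t[175:275,150:400],None,fx=3.2,fy=3.2,interpolation=cv2.INTER_CUBIC)
b=cv2.resize(s[160:315,150:400],None,fx=3.2,fy=3.2,interpolation=cv2.INTER_CUBIC)
cv2.imwrite("pics/crop0.png",a[:300+20]);cv2.imwrite("pics/crop1.png",b)
E
```

```text
bat top [226.1 196.8] [223 194   7   7  32] [0.5747 0.1166 0.052 ]
bat scene [237.  186.7] [234 184   7   6  24] [0.5721 0.1146 0.052 ]
las top [284.7 208.9] [282 206   7   7  34] [ 0.5316 -0.0705  0.054 ]
las scene [272.5 214.9] [270 214   6   3  13] [ 0.5316 -0.0687  0.054 ]
att top [358.9 222.8] [356 220   7   7  32] [ 0.4821 -0.3033  0.058 ]
att scene [333.6 263.4] [330 258   9  11  52] [ 0.478  -0.3055  0.058 ]
trx top [169.9 229.6] [167 227   7   6  27] [0.4737 0.2969 0.044 ]
trx scene [169.4 179.6] [166 177   7   6  25] [0.4697 0.2923 0.044 ]
```

View pics/crop0.png

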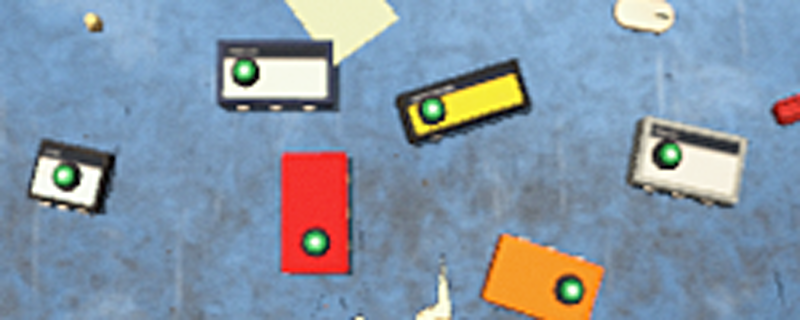

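View pics/crop1.png

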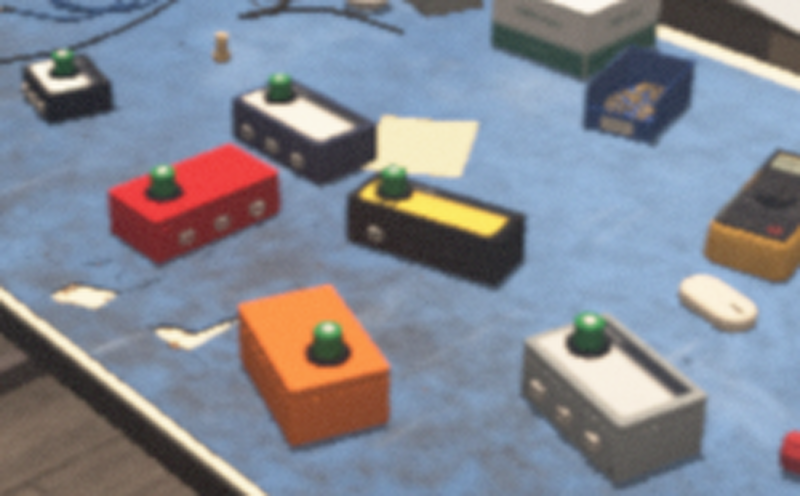

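```bash
cat > d.py <<'E'
import sys,numpy as np
from bench import get_state
from scipy.spatial.transform import Rotation as R
s=get_state();p=s["tool_pos"]
print("t",s["time"],"p",p.round(4),"F",s["force"].round(2),"q",s["q"].round(2),"w",s["width"])
a=list(map(float,sys.argv[1:]))
for i in range(0,len(a),3):
    T=np.array(a[i:i+3]);print((R.from_quat(s["ee_rot"]).inv().apply(T-p)/.5).round(4))
E
python3 d.py .573 .1157 .12
```

```text
t 0.1 p [0.2334 0.606  0.1768] F [-0.43  0.33 -0.53] q [ 1.03  0.25  1.56 -0.    1.34 -0.17] w 0.09388226219308451
[-0.9864 -0.6706  0.1144]
```

Call:
play_rows(
  gripper=[0, 0, 0, 0, 0, 0, 0, 0],
  travel=[
    [-0.08, -0.054, 0],
    [-0.16, -0.109, 0],
    [-0.24, -0.163, 0],
    [-0.32, -0.218, 0],
    [-0.4, -0.272, 0],
    [-0.48, -0.326, 0],
    [-0.54, -0.367, 0],
    [-0.6, -0.408, 0],
  ],
  delta_rot=[
    [0, 0, 0],
    [0, 0, 0],
    [0, 0, 0],
    [0, 0, 0],
    [0, 0, 0],
    [0, 0, 0],
    [0, 0, 0],
    [0, 0, 0],
  ],
)

```text
time: 0.9
tool_pos: [0.4408, 0.3066, 0.1774]
ee_rot: [0.183, 0.983, -0.0, -0.0]
force: [0.2, 0.4, 0.3]
width: 0.0332
grasp_force: 0.0
```

```bash
python3 d.py .573 .1157 .085
```

```text
t 0.9 p [0.4408 0.3066 0.1774] F [0.23 0.38 0.25] q [ 0.4  -0.02  1.85  0.    1.32 -0.81] w 0.03319463961499706
[-0.3841 -0.2608  0.1848]
```

Call:
play_rows(
  gripper=[0, 0, 0, 0, 0, 0, 0, 0],
  travel=[
    [-0.08, -0.054, 0],
    [-0.16, -0.109, 0],
    [-0.24, -0.163, 0.02],
    [-0.32, -0.218, 0.06],
    [-0.37, -0.25, 0.11],
    [-0.385, -0.262, 0.15],
    [-0.385, -0.262, 0.18],
    [-0.385, -0.262, 0.18],
  ],
  delta_rot=[
    [0, 0, 0],
    [0, 0, 0],
    [0, 0, 0],
    [0, 0, 0],
    [0, 0, 0],
    [0, 0, 0],
    [0, 0, 0],
    [0, 0, 0],
  ],
)

```text
time: 1.7
tool_pos: [0.5705, 0.1171, 0.0849]
ee_rot: [0.183, 0.983, -0.0, -0.003]
force: [0.4, 0.5, -0.2]
width: 0.0005
grasp_force: 0.0
```

```bash
python3 d.py .573 .1157 .062 .573 .1157 .0455; python3 - <<'E'
from h import *
s=imaging.capture("scene");t=imaging.capture("top")
X=np.array([.573,.1157,.06]);
def cr(n,im,w):
    p=proj(n,X).astype(int);return cv2.resize(im[p[1]-w:p[1]+w,p[0]-w:p[0]+w],(400,400),interpolation=cv2.INTER_CUBIC)
cv2.imwrite("pics/b1.png",np.hstack([cr("scene",s,35),cr("top",t,30)]))
E
```

```text
t 1.7 p [0.5705 0.1171 0.0849] F [ 0.38  0.54 -0.24] q [ 0.01  0.19  1.8   0.    1.16 -1.2 ] w 0.0005213854225412624
[-0.006  -0.0006  0.0457]
[-0.0061 -0.0006  0.0787]
```

View pics/b1.png

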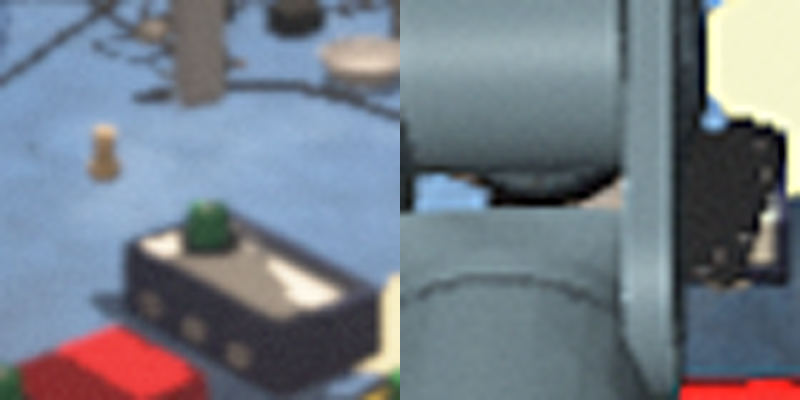

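The scene crop shows the closed fingertip at (200,100) right above the cap at (208,225), so the hand is lined up. Now the press.

Call:
play_rows(
  gripper=[0, 0, 0, 0, 0, 0, 0, 0],
  travel=[
    [-0.005, 0, 0.02],
    [-0.005, 0, 0.04],
    [-0.005, 0, 0.05],
    [-0.005, 0, 0.058],
    [-0.005, 0, 0.066],
    [-0.005, 0, 0.073],
    [-0.005, 0, 0.078],
    [-0.005, 0, 0.078],
  ],
  delta_rot=[
    [0, 0, 0],
    [0, 0, 0],
    [0, 0, 0],
    [0, 0, 0],
    [0, 0, 0],
    [0, 0, 0],
    [0, 0, 0],
    [0, 0, 0],
  ],
)

```text
time: 2.6
tool_pos: [0.5749, 0.1159, 0.0484]
ee_rot: [0.183, 0.983, -0.0, -0.0]
force: [-0.6, -0.4, -0.5]
width: 0.0006
grasp_force: 0.0
```

```bash
python3 d.py
```

```text
t 2.6 p [0.5749 0.1159 0.0484] F [-0.59 -0.43 -0.51] q [ 0.01  0.25  1.81 -0.    1.09 -1.2 ] w 0.0005874004496692461
```

Call:
play_rows(
  gripper=[0, 0, 0, 0, 0, 0, 0, 0],
  travel=[
    [0, 0, 0],
    [0, 0, 0],
    [0, 0, 0],
    [0, 0, 0],
    [0, 0, 0],
    [0, 0, 0],
    [0, 0, 0],
    [0, 0, 0],
  ],
  delta_rot=[
    [0, 0, 0],
    [0, 0, 0],
    [0, 0, 0],
    [0, 0, 0],
    [0, 0, 0],
    [0, 0, 0],
    [0, 0, 0],
    [0, 0, 0],
  ],
)

```text
time: 3.4
tool_pos: [0.5752, 0.1159, 0.0487]
ee_rot: [0.183, 0.983, 0.0, -0.0]
force: [-0.6, 0.3, -0.6]
width: 0.0001
grasp_force: 0.0
```

```bash
python3 d.py; python3 - <<'E'
from h import *
s=imaging.capture("scene")
X=np.array([.573,.1157,.06]);w=35
p=proj("scene",X).astype(int);cv2.imwrite("pics/b2.png",cv2.resize(s[p[1]-w:p[1]+w,p[0]-w:p[0]+w],(500,500),interpolation=cv2.INTER_CUBIC))
E
```

```text
t 3.4 p [0.5752 0.1159 0.0487] F [-0.59  0.29 -0.59] q [ 0.01  0.25  1.81  0.    1.09 -1.2 ] w 0.0001305260260531302
```

View pics/b2.png

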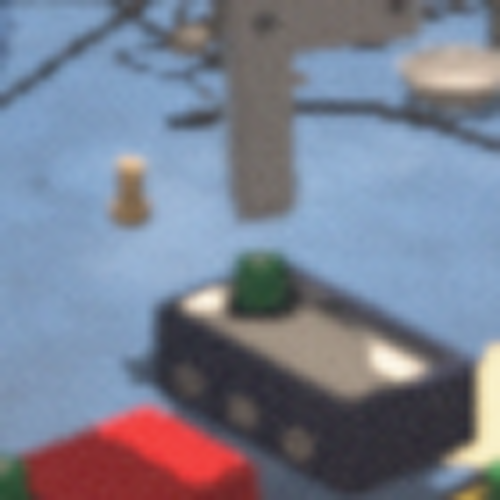

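The scene crop shows the fingertip ending at (262,215), still visibly above the cap top at (262,255), although the reported z is 49 mm. I'll measure that gap.

```bash
python3 - <<'E'
from h import *
p=proj("scene",np.array([.573,.1157,.06])).astype(int)
f=lambda u,v:(p[0]-35+u*70/500-.5+.07,p[1]-35+v*70/500-.5+.07)
print(p, "TCP proj",proj("scene",np.array([.5752,.1159,.0487])))
tip=f(262,212);print("tip px",tip,"cap top px",f(262,256))
for z in(.0487,.06,.065,.07,.075,.08):print(z,ray("scene",tip,z).round(3))
print("captop proj .058",proj("scene",np.array([.573,.1157,.058])),proj("scene",np.array([.573,.1157,.050])))
b=cv2.imread("pics/scene0.png")
E
```

```text
[236 183] TCP proj [237.60964793 187.28005784]
tip px (np.float64(237.25), np.float64(177.25)) cap top px (np.float64(237.25), np.float64(183.41))
0.0487 [0.617 0.168 0.049]
0.06 [0.601 0.148 0.06 ]
0.065 [0.594 0.14  0.065]
0.07 [0.587 0.131 0.07 ]
0.075 [0.58  0.123 0.075]
0.08 [0.573 0.114 0.08 ]
captop proj .058 [236.97310362 184.4463592 ] [237.02706244 187.10487928]
```

Call:
play_rows(
  gripper=[0, 0, 0, 0, 0, 0, 0, 0],
  travel=[
    [0.002, 0, 0.004],
    [0.003, 0, 0.008],
    [0.003, 0, 0.012],
    [0.003, 0, 0.016],
    [0.003, 0, 0.02],
    [0.003, 0, 0.024],
    [0.003, 0, 0.028],
    [0.003, 0, 0.028],
  ],
  delta_rot=[
    [0, 0, 0],
    [0, 0, 0],
    [0, 0, 0],
    [0, 0, 0],
    [0, 0, 0],
    [0, 0, 0],
    [0, 0, 0],
    [0, 0, 0],
  ],
)

```text
time: 4.25
tool_pos: [0.5735, 0.1165, 0.0344]
ee_rot: [0.183, 0.983, -0.0, -0.0]
force: [-0.0, -0.3, 0.9]
width: 0.0004
grasp_force: 0.0
```

```bash
python3 d.py; python3 - <<'E'
from h import *
s=imaging.capture("scene")
X=np.array([.573,.1157,.06]);w=35
p=proj("scene",X).astype(int);cv2.imwrite("pics/b3.png",cv2.resize(s[p[1]-w:p[1]+w,p[0]-w:p[0]+w],(500,500),interpolation=cv2.INTER_CUBIC))
E
```

```text
t 4.25 p [0.5735 0.1165 0.0344] F [-0.   -0.3   0.91] q [ 0.01  0.27  1.82 -0.    1.06 -1.2 ] w 0.00037977228953895673
```

View pics/b3.png

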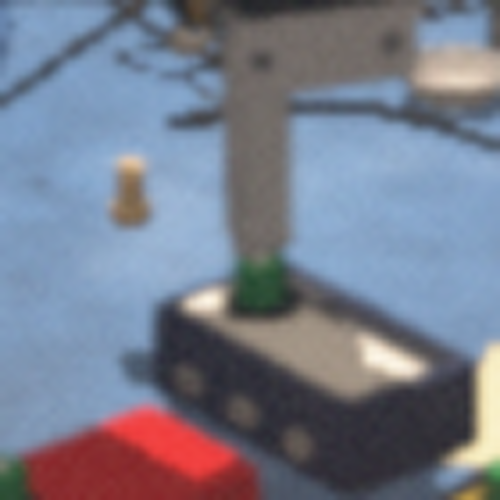

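The tip now sits right at the cap top (260,255), so the real tips end about 25 mm short of the reported TCP. From here I'll press using the force reading.

Call:
play_rows(
  gripper=[0, 0, 0, 0, 0, 0, 0, 0],
  travel=[
    [0, 0, 0.004],
    [0, 0, 0.008],
    [0, 0, 0.012],
    [0, 0, 0.016],
    [0, 0, 0.018],
    [0, 0, 0.018],
    [0, 0, 0.018],
    [0, 0, 0.018],
  ],
  delta_rot=[
    [0, 0, 0],
    [0, 0, 0],
    [0, 0, 0],
    [0, 0, 0],
    [0, 0, 0],
    [0, 0, 0],
    [0, 0, 0],
    [0, 0, 0],
  ],
)

```text
time: 5.1
tool_pos: [0.5739, 0.1165, 0.0259]
ee_rot: [0.183, 0.983, 0.0, 0.0]
force: [0.1, 1.3, 2.4]
width: 0.0006
grasp_force: 1.0
```

Call:
play_rows(
  gripper=[0, 0, 0, 0, 0, 0, 0, 0],
  travel=[
    [0, 0, 0.002],
    [0, 0, 0.004],
    [0, 0, 0.004],
    [0, 0, 0.004],
    [0, 0, 0.004],
    [0, 0, 0.004],
    [0, 0, 0.004],
    [0, 0, 0.004],
  ],
  delta_rot=[
    [0, 0, 0],
    [0, 0, 0],
    [0, 0, 0],
    [0, 0, 0],
    [0, 0, 0],
    [0, 0, 0],
    [0, 0, 0],
    [0, 0, 0],
  ],
)

```text
time: 5.9
tool_pos: [0.5738, 0.1165, 0.0238]
ee_rot: [0.183, 0.983, 0.0, 0.0]
force: [0.4, -0.1, 2.9]
width: 0.0004
grasp_force: 1.0
```

Call:
play_rows(
  gripper=[0, 0, 0, 0, 0, 0, 0, 0],
  travel=[
    [0, 0, 0.002],
    [0, 0, 0.004],
    [0, 0, 0.004],
    [0, 0, 0.004],
    [0, 0, 0.004],
    [0, 0, 0.004],
    [0, 0, 0.004],
    [0, 0, 0.004],
  ],
  delta_rot=[
    [0, 0, 0],
    [0, 0, 0],
    [0, 0, 0],
    [0, 0, 0],
    [0, 0, 0],
    [0, 0, 0],
    [0, 0, 0],
    [0, 0, 0],
  ],
)

```text
time: 6.7
tool_pos: [0.5738, 0.1165, 0.0218]
ee_rot: [0.183, 0.983, 0.0, 0.0]
force: [0.8, -0.3, 2.5]
width: 0.0006
grasp_force: 1.0
```

Call:
play_rows(
  gripper=[0, 0, 0, 0, 0, 0, 0, 0],
  travel=[
    [0, 0, 0.002],
    [0, 0, 0.004],
    [0, 0, 0.004],
    [0, 0, 0.004],
    [0, 0, 0.004],
    [0, 0, 0.004],
    [0, 0, 0.004],
    [0, 0, 0.004],
  ],
  delta_rot=[
    [0, 0, 0],
    [0, 0, 0],
    [0, 0, 0],
    [0, 0, 0],
    [0, 0, 0],
    [0, 0, 0],
    [0, 0, 0],
    [0, 0, 0],
  ],
)

```text
time: 7.5
tool_pos: [0.5739, 0.1165, 0.0198]
ee_rot: [0.183, 0.983, 0.0, 0.0]
force: [0.5, 0.3, 4.1]
width: 0.0004
grasp_force: 1.7
```

```bash
python3 d.py
```

```text
t 7.5 p [0.5739 0.1165 0.0198] F [0.46 0.31 4.12] q [ 0.01  0.29  1.82  0.    1.03 -1.2 ] w 0.00035712799183162816
```

Call:
play_rows(
  gripper=[0, 0, 0, 0, 0, 0, 0, 0],
  travel=[
    [0, 0, 0.002],
    [0, 0, 0.003],
    [0, 0, 0.003],
    [0, 0, 0.003],
    [0, 0, 0.003],
    [0, 0, 0.003],
    [0, 0, 0.003],
    [0, 0, 0.003],
  ],
  delta_rot=[
    [0, 0, 0],
    [0, 0, 0],
    [0, 0, 0],
    [0, 0, 0],
    [0, 0, 0],
    [0, 0, 0],
    [0, 0, 0],
    [0, 0, 0],
  ],
)

```text
time: 8.3
tool_pos: [0.5738, 0.1165, 0.0184]
ee_rot: [0.183, 0.983, -0.0, 0.0]
force: [0.3, 0.8, 5.2]
width: 0.0003
grasp_force: 2.6
```

Call:
play_rows(
  gripper=[0, 0, 0, 0, 0, 0, 0, 0],
  travel=[
    [0, 0, -0.01],
    [0, 0, -0.03],
    [0, 0, -0.06],
    [0, 0, -0.11],
    [0, 0, -0.17],
    [0, 0, -0.22],
    [0, 0, -0.24],
    [0, 0, -0.24],
  ],
  delta_rot=[
    [0, 0, 0],
    [0, 0, 0],
    [0, 0, 0],
    [0, 0, 0],
    [0, 0, 0],
    [0, 0, 0],
    [0, 0, 0],
    [0, 0, 0],
  ],
)

```text
time: 9.1
tool_pos: [0.5748, 0.1166, 0.1403]
ee_rot: [0.183, 0.983, 0.0, 0.002]
force: [-0.1, -0.9, -0.4]
width: 0.0004
grasp_force: 0.0
```

```bash
python3 d.py .481 -.304 .14; python3 - <<'E'
from h import *
s=imaging.capture("scene");cv2.imwrite("pics/s3.png",s)
for n,x in(("bat",(237,187)),("las",(272,215)),("att",(334,263))):
    c,st=min(greens(s),key=lambda g:np.hypot(*(g[0]-x)));print(n,c.round(1),st)
X=np.array([.573,.1157,.06]);w=35
p=proj("scene",X).astype(int);cv2.imwrite("pics/b4.png",cv2.resize(s[p[1]-w:p[1]+w,p[0]-w:p[0]+w],(500,500),interpolation=cv2.INTER_CUBIC))
E
```

```text
t 9.1 p [0.5748 0.1166 0.1403] F [-0.13 -0.87 -0.44] q [ 0.01  0.13  1.76  0.    1.25 -1.2 ] w 0.00039522705468592365
[-1.274e-01 -8.523e-01 -1.000e-04]
bat [236.4 188.5] [234 187   6   4  16]
las [272.5 215. ] [270 214   6   3  12]
att [333.7 263.3] [330 258   9  11  49]
```

View pics/b4.png

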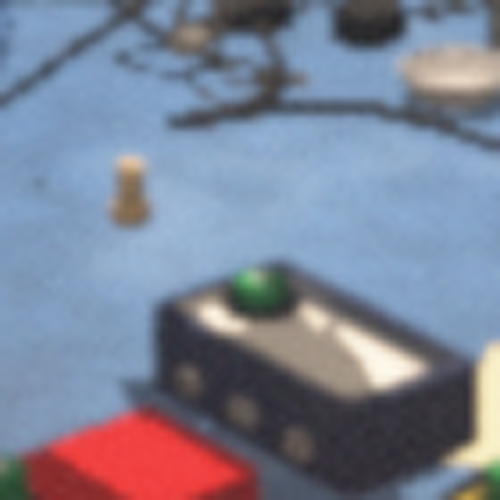

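The battery cap, around (260,290) in the crop, is now low in its bezel and the box has not moved. Next is the attenuator.

Call:
play_rows(
  gripper=[0, 0, 0, 0, 0, 0, 0, 0],
  travel=[
    [-0.01, -0.07, 0],
    [-0.025, -0.16, 0],
    [-0.038, -0.25, 0],
    [-0.052, -0.34, 0],
    [-0.065, -0.43, 0],
    [-0.079, -0.52, 0],
    [-0.092, -0.61, 0],
    [-0.106, -0.7, 0],
  ],
  delta_rot=[
    [0, 0, 0],
    [0, 0, 0],
    [0, 0, 0],
    [0, 0, 0],
    [0, 0, 0],
    [0, 0, 0],
    [0, 0, 0],
    [0, 0, 0],
  ],
)

```text
time: 9.95
tool_pos: [0.4955, -0.23, 0.1362]
ee_rot: [0.183, 0.983, 0.001, -0.002]
force: [-0.1, 0.9, 0.3]
width: 0.0007
grasp_force: 0.0
```

Call:
play_rows(
  gripper=[0, 0, 0, 0, 0, 0, 0, 0],
  travel=[
    [-0.013, -0.08, 0],
    [-0.02, -0.14, 0.02],
    [-0.021, -0.152, 0.06],
    [-0.021, -0.152, 0.11],
    [-0.021, -0.152, 0.14],
    [-0.021, -0.152, 0.16],
    [-0.021, -0.152, 0.165],
    [-0.021, -0.152, 0.165],
  ],
  delta_rot=[
    [0, 0, 0],
    [0, 0, 0],
    [0, 0, 0],
    [0, 0, 0],
    [0, 0, 0],
    [0, 0, 0],
    [0, 0, 0],
    [0, 0, 0],
  ],
)

```text
time: 10.75
tool_pos: [0.48, -0.3036, 0.0557]
ee_rot: [0.183, 0.983, 0.0, -0.0]
force: [0.3, -0.2, 0.5]
width: 0.0005
grasp_force: 0.0
```

```bash
python3 d.py .481 -.304 .037; python3 - <<'E'
from h import *
s=imaging.capture("scene");t=imaging.capture("top")
X=np.array([.481,-.304,.064]);w=35
p=proj("scene",X).astype(int);print(p)
a=cv2.resize(s[p[1]-w:p[1]+w,p[0]-w:p[0]+w],(400,400),interpolation=cv2.INTER_CUBIC)
p=proj("top",X).astype(int)
b=cv2.resize(t[p[1]-w:p[1]+w,p[0]-w:p[0]+w],(400,400),interpolation=cv2.INTER_CUBIC)
cv2.imwrite("pics/a1.png",np.hstack([a,b]))
E
```

```text
t 10.75 p [ 0.48   -0.3036  0.0557] F [ 0.25 -0.16  0.46] q [-0.76  0.2   1.85 -0.    1.09 -1.97] w 0.0004689042976704575
[-0.0022 -0.0001  0.0374]
[334 260]
```

View pics/a1.png

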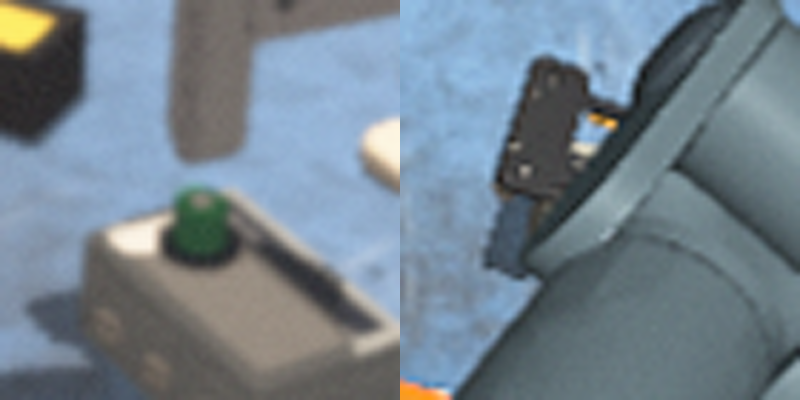

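The attenuator cap at (202,190) is directly below the tip at (209,160), about 2 mm off sideways. Pressing.

Call:
play_rows(
  gripper=[0, 0, 0, 0, 0, 0, 0, 0],
  travel=[
    [0.003, 0, 0.015],
    [0.003, 0, 0.03],
    [0.003, 0, 0.036],
    [0.003, 0, 0.041],
    [0.003, 0, 0.046],
    [0.003, 0, 0.05],
    [0.003, 0, 0.053],
    [0.003, 0, 0.053],
  ],
  delta_rot=[
    [0, 0, 0],
    [0, 0, 0],
    [0, 0, 0],
    [0, 0, 0],
    [0, 0, 0],
    [0, 0, 0],
    [0, 0, 0],
    [0, 0, 0],
  ],
)

```text
time: 11.65
tool_pos: [0.4784, -0.3033, 0.0292]
ee_rot: [0.183, 0.983, 0.0, -0.0]
force: [-1.0, 1.0, 1.4]
width: 0.0005
grasp_force: 1.0
```

Call:
play_rows(
  gripper=[0, 0, 0, 0, 0, 0, 0, 0],
  travel=[
    [0, 0, 0.002],
    [0, 0, 0.004],
    [0, 0, 0.006],
    [0, 0, 0.008],
    [0, 0, 0.008],
    [0, 0, 0.008],
    [0, 0, 0.008],
    [0, 0, 0.008],
  ],
  delta_rot=[
    [0, 0, 0],
    [0, 0, 0],
    [0, 0, 0],
    [0, 0, 0],
    [0, 0, 0],
    [0, 0, 0],
    [0, 0, 0],
    [0, 0, 0],
  ],
)

```text
time: 12.45
tool_pos: [0.4786, -0.3034, 0.0254]
ee_rot: [0.183, 0.983, -0.0, 0.0]
force: [-0.8, 0.2, 4.3]
width: 0.0002
grasp_force: 2.0
```

Call:
play_rows(
  gripper=[0, 0, 0, 0, 0, 0, 0, 0],
  travel=[
    [0, 0, 0.001],
    [0, 0, 0.002],
    [0, 0, 0.003],
    [0, 0, 0.003],
    [0, 0, 0.003],
    [0, 0, 0.003],
    [0, 0, 0.003],
    [0, 0, 0.003],
  ],
  delta_rot=[
    [0, 0, 0],
    [0, 0, 0],
    [0, 0, 0],
    [0, 0, 0],
    [0, 0, 0],
    [0, 0, 0],
    [0, 0, 0],
    [0, 0, 0],
  ],
)

```text
time: 13.25
tool_pos: [0.4786, -0.3035, 0.024]
ee_rot: [0.183, 0.983, -0.0, 0.0]
force: [-1.7, 1.7, 5.9]
width: 0.0001
grasp_force: 2.9
```

Call:
play_rows(
  gripper=[0, 0, 0, 0, 0, 0, 0, 0],
  travel=[
    [0, 0, -0.01],
    [0, 0, -0.03],
    [0, 0, -0.06],
    [0, 0, -0.11],
    [0, 0, -0.17],
    [0, 0, -0.22],
    [0, 0, -0.23],
    [0, 0, -0.23],
  ],
  delta_rot=[
    [0, 0, 0],
    [0, 0, 0],
    [0, 0, 0],
    [0, 0, 0],
    [0, 0, 0],
    [0, 0, 0],
    [0, 0, 0],
    [0, 0, 0],
  ],
)

```text
time: 14.05
tool_pos: [0.4789, -0.3037, 0.1399]
ee_rot: [0.183, 0.983, -0.001, 0.001]
force: [-1.1, 0.2, -0.7]
width: 0.0006
grasp_force: 0.0
```

```bash
python3 d.py .5316 -.0697 .14; python3 - <<'E'
from h import *
s=imaging.capture("scene");cv2.imwrite("pics/s4.png",s)
for n,x in(("bat",(237,187)),("las",(272,215)),("att",(334,263))):
    c,st=min(greens(s),key=lambda g:np.hypot(*(g[0]-x)));print(n,c.round(1),st)
E
```

```text
t 14.05 p [ 0.4789 -0.3037  0.1399] F [-1.13  0.23 -0.65] q [-0.77  0.09  1.81 -0.    1.24 -1.97] w 0.0006017541881801134
[ 0.07    0.4747 -0.0007]
bat [237.  188.1] [234 187   7   3  13]
las [272.3 215. ] [270 214   6   3  12]
att [333.  265.6] [329 262   9   7  37]
```

Call:
play_rows(
  gripper=[0, 0, 0, 0, 0, 0, 0, 0],
  travel=[
    [0.01, 0.07, 0],
    [0.023, 0.155, 0],
    [0.035, 0.24, 0],
    [0.048, 0.325, 0],
    [0.06, 0.41, 0],
    [0.068, 0.46, 0],
    [0.07, 0.474, 0],
    [0.07, 0.474, 0],
  ],
  delta_rot=[
    [0, 0, 0],
    [0, 0, 0],
    [0, 0, 0],
    [0, 0, 0],
    [0, 0, 0],
    [0, 0, 0],
    [0, 0, 0],
    [0, 0, 0],
  ],
)

```text
time: 14.9
tool_pos: [0.5302, -0.0688, 0.1373]
ee_rot: [0.182, 0.983, 0.0, -0.001]
force: [-0.1, 0.2, -0.8]
width: 0.0007
grasp_force: 0.0
```

Call:
play_rows(
  gripper=[0, 0, 0, 0, 0, 0, 0, 0],
  travel=[
    [0, 0, 0.04],
    [0, 0, 0.09],
    [0, 0, 0.13],
    [0, 0, 0.16],
    [0, 0, 0.175],
    [0, 0, 0.175],
    [0, 0, 0.175],
    [0, 0, 0.175],
  ],
  delta_rot=[
    [0, 0, 0],
    [0, 0, 0],
    [0, 0, 0],
    [0, 0, 0],
    [0, 0, 0],
    [0, 0, 0],
    [0, 0, 0],
    [0, 0, 0],
  ],
)

```text
time: 15.7
tool_pos: [0.5319, -0.07, 0.0524]
ee_rot: [0.183, 0.983, -0.0, 0.001]
force: [0.4, -0.4, 0.4]
width: 0.0005
grasp_force: 0.0
```

```bash
python3 d.py .5316 -.0697 .033; python3 - <<'E'
from h import *
s=imaging.capture("scene")
X=np.array([.5316,-.07,.06]);w=35
def cr(X):
    p=proj("scene",X).astype(int);return cv2.resize(s[p[1]-w:p[1]+w,p[0]-w:p[0]+w],(400,400),interpolation=cv2.INTER_CUBIC)
cv2.imwrite("pics/l1.png",np.hstack([cr(X),cr(np.array([.479,-.304,.06]))]))
E
```

```text
t 15.7 p [ 0.5319 -0.07    0.0524] F [ 0.44 -0.37  0.43] q [-0.34  0.13  1.94 -0.    1.07 -1.55] w 0.0005107748787215038
[0.0008 0.0003 0.0388]
```

View pics/l1.png

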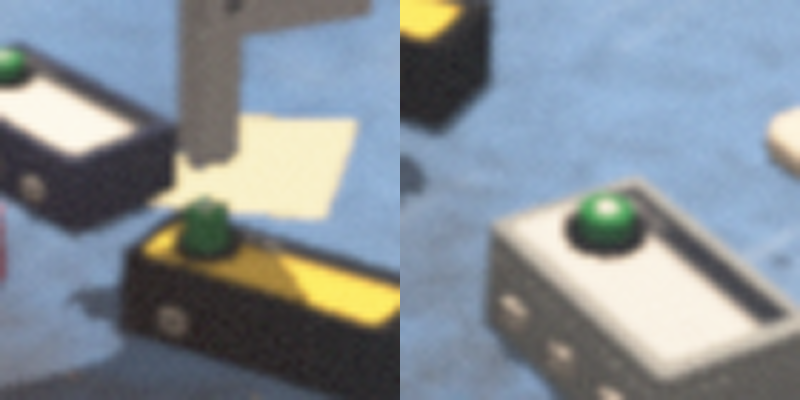

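The attenuator cap (607,220) is fully down. The laser cap (207,205) is directly under the tip (210,160). Pressing the laser key.

Call:
play_rows(
  gripper=[0, 0, 0, 0, 0, 0, 0, 0],
  travel=[
    [0, 0, 0.016],
    [0, 0, 0.032],
    [0, 0, 0.038],
    [0, 0, 0.043],
    [0, 0, 0.048],
    [0, 0, 0.052],
    [0, 0, 0.054],
    [0, 0, 0.054],
  ],
  delta_rot=[
    [0, 0, 0],
    [0, 0, 0],
    [0, 0, 0],
    [0, 0, 0],
    [0, 0, 0],
    [0, 0, 0],
    [0, 0, 0],
    [0, 0, 0],
  ],
)

```text
time: 16.55
tool_pos: [0.5309, -0.0695, 0.0242]
ee_rot: [0.183, 0.983, 0.0, -0.0]
force: [-1.5, 1.0, 2.1]
width: 0.0003
grasp_force: 1.0
```

Call:
play_rows(
  gripper=[0, 0, 0, 0, 0, 0, 0, 0],
  travel=[
    [0, 0, 0.002],
    [0, 0, 0.004],
    [0, 0, 0.006],
    [0, 0, 0.008],
    [0, 0, 0.008],
    [0, 0, 0.008],
    [0, 0, 0.008],
    [0, 0, 0.008],
  ],
  delta_rot=[
    [0, 0, 0],
    [0, 0, 0],
    [0, 0, 0],
    [0, 0, 0],
    [0, 0, 0],
    [0, 0, 0],
    [0, 0, 0],
    [0, 0, 0],
  ],
)

```text
time: 17.35
tool_pos: [0.5312, -0.0696, 0.0206]
ee_rot: [0.183, 0.983, -0.0, 0.0]
force: [-3.0, 1.4, 4.2]
width: 0.0006
grasp_force: 2.5
```

Call:
play_rows(
  gripper=[0, 0, 0, 0, 0, 0, 0, 0],
  travel=[
    [0, 0, 0.001],
    [0, 0, 0.002],
    [0, 0, 0.002],
    [0, 0, 0.002],
    [0, 0, -0.01],
    [0, 0, -0.03],
    [0, 0, -0.06],
    [0, 0, -0.11],
  ],
  delta_rot=[
    [0, 0, 0],
    [0, 0, 0],
    [0, 0, 0],
    [0, 0, 0],
    [0, 0, 0],
    [0, 0, 0],
    [0, 0, 0],
    [0, 0, 0],
  ],
)

```text
time: 18.15
tool_pos: [0.5299, -0.0693, 0.0753]
ee_rot: [0.183, 0.983, 0.0, -0.001]
force: [0.6, 0.3, -0.7]
width: 0.0002
grasp_force: 0.0
```

Call:
play_rows(
  gripper=[0, 0, 0, 0, 0, 0, 0, 0],
  travel=[
    [0, 0, -0.05],
    [0, 0, -0.12],
    [0, 0, -0.2],
    [0, 0, -0.25],
    [0, 0, -0.25],
    [0, 0, -0.25],
    [0, 0, -0.25],
    [0, 0, -0.25],
  ],
  delta_rot=[
    [0, 0, 0],
    [0, 0, 0],
    [0, 0, 0],
    [0, 0, 0],
    [0, 0, 0],
    [0, 0, 0],
    [0, 0, 0],
    [0, 0, 0],
  ],
)

```text
time: 18.95
tool_pos: [0.5299, -0.0692, 0.1984]
ee_rot: [0.183, 0.983, 0.0, -0.002]
force: [-0.3, -0.9, -0.3]
width: 0.0009
grasp_force: 0.0
```

```bash
python3 d.py; python3 - <<'E'
from h import *
s=imaging.capture("scene");a=cv2.imread("pics/scene0.png")
c=lambda i:cv2.resize(i[160:300,155:355],(400,280),interpolation=cv2.INTER_CUBIC)
cv2.imwrite("pics/f.png",np.hstack([c(a),c(s)]))
E
```

```text
t 18.95 p [ 0.5299 -0.0692  0.1984] F [-0.32 -0.86 -0.28] q [-0.34 -0.04  1.83 -0.    1.36 -1.55] w 0.0008761001897396994
```

View pics/f.png

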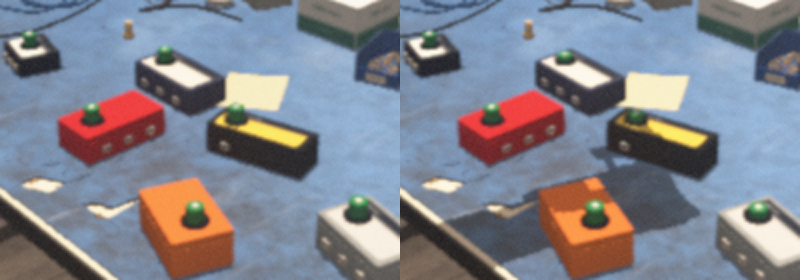

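Comparing before and after, all three keys are down: battery (565,57), laser (635,117) and attenuator (758,210). The transceiver key (430,37) is still up, the boxes have not moved and the hand is clear, so I'm handing in.

```bash
python3 -c "from bench import job_done;print(job_done())"
```

```text
the job is handed in; nothing more can be done
None
```

I pressed the battery, attenuator and laser keys fully down in that order; the last picture shows the transceiver key still up, no box visibly moved and the hand clear, and the job was handed in at about 19 s (no verdict returned).

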